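# Announce the waiting parcel

### The arm

A 7-joint arm with a two-finger parallel gripper is mounted at the origin on the work surface. World frame = base frame: x ahead of the robot, y to its left, z up, the work surface at z = 0. Lengths are in m, angles in rad, forces in N, time in s.
With the tool pointing down it reaches from about 0.4 to 0.85 m from the base axis. Payload 6.9 kg.
Tool frame: the origin (TCP) lies on the mounting face of the last link; the fingertips stand 173 mm ahead of it and the grasp point (between the pads) lies 155 mm ahead of it; z points along the fingers, y is the direction in which the jaws open and shut (so a half turn about z gives the same grasp; the last joint's range is limited). The gripper opens to 85 mm and grips with 20 to 120 N. Pads are 22 mm wide; open, the fingers measure 114 mm over their backs; the gripper's body (76 mm by 85 mm) begins 54 mm behind the grasp point. The pads swing forward as they close: fully open they stand 13 mm farther back than shut.
Start: joints at [-1.196, 0.507, -0.238, 1.5, 0.126, 1.149, -0.155], TCP at [0.167, 0.602, 0.405] pointing down, gripper open.
Joint ranges: [-3.08, 3.08], [-0.24, 2.05], [-1.43, 1.35], [0, 2.5], [-1.52, 4.66], [0.17, 1.96], [-2.89, 2.89]. Speed limits (rad/s): [2.39, 2.39, 3.14, 3.14, 3.14, 3.14, 3.14].

### API

Orientations are given as [roll, pitch, yaw] about the fixed x, y, z axes, in that order (R = Rz(yaw) Ry(pitch) Rx(roll)).
In Python, from plant import status, snapshot, order gives the robot as it stands.
- The arm moves only by the tool carry_out, never from a script. Its argument "motion" is a list of rows, each a list of 3 entries, a list of its own where there are three numbers: the shift along the world's x, y, z in mm, then the turn, a rotation vector about the world's x, y, z in degrees, then the gripper command: -1 is fully open, 1 is shut, values between are in proportion. A call has exactly 5 rows; each row shifts and turns the commanded pose from where the row before left it; what a row does not reach is not made up. A row lasts 1/8 s, in which the tool goes at most 62.5 mm and 10.7 degrees, less where a joint would pass 70% of its speed; a pose out of reach is approached as far as the arm can. A call with a gripper value outside its range is refused whole. The fingers move at their own pace and stop on an object; the grip force is fixed at half the most. Time passes only in rows, so rows that do not move let the fingers close, or fill a call up. It gives the time, the measured TCP pose, the force and the opening at its end, in the units of the state.
- status.get_state(): the state, without advancing time (a new reading comes with each control period).
- snapshot(name): name is "scene" or "top"; returns a dict with "image" (480x640x3 uint8, blue, green, red), "range_z" (480x640 float32, m along the optical axis (not along the pixel's ray), 0 where there is no reading), "mtx" (3x3 intrinsics, pixels), "T" (4x4, takes a point from camera to world coordinates). Camera axes: x right, y up, looking along -z (the intrinsics and any distortion apply to the point x, -y, -z); pixel columns grow to the right and rows downward; lengths in m; the calibration is good to about 2 mm. A picture is of the moment at which its call begins.
- order.hand_in(): hands the job in, once; it reports no verdict.
The state is a dict: "time_s": time; "q": joint angles; "qvel": joint speeds; "effort": joint torques, N m; "position": TCP position; "tcp_rot": TCP orientation; "ft_force": force on the tool from outside, world axes, zero at the start; "ft_torque": the same for the moment, N m; "finger_gap": opening from 0.0 (shut) to 1.0 (fully open).
Only numpy, scipy, OpenCV 4.12 (cv2) and the standard library are available. Lean on these libraries where they do the work, as an engineer would, in place of code of your own. Each camera call takes 0.05 s, during which the arm holds its last target. There are 200 camera calls.

### The job

A brown cardboard parcel is waiting in one of the three coloured letter trays at the mail-room desk. Push the arm of the notice dial round with a fingertip until the arrow points to the middle of the field that has the same colour as that tray, then press the yellow bell button right down and let it come up again. Leave the post, the trays and everything else on the desk where they are, lifting nothing, and finish clear of everything.

Things in the scene. Friction and masses are not known exactly. Their poses are not given: they have to be found in the camera images.
- dial: fixed round white board lying flat, 280 mm diameter, 18 mm thick; origin: underside centre, on the pointer's upright pivot axis. Its -x axis runs to the middle of the grey rest field. Painted fields as pointer joint angles (rad): grey -0.6 to 0.6, red -1.8 to -1.2 (middle -1.5), green 0.9 to 1.5 (middle 1.2), blue 2.0 to 2.6 (middle 2.3); white elsewhere
- pointer (a joint): angle of the pointer in rad: 0 along the dial's -x axis, growing counter-clockwise seen from above, stops at -2.75 and 2.75 (no full turn). It starts in the grey field. Stiff pivot (friction about 0.08 N m, 1 N at the arm): it stays where it is left
- pointer_tip (a point): point of the pointer's orange arrow head, 124 mm from the pivot axis, 40 mm above the desk. The black arm is a bar 14 mm wide, from 30 to 50 mm above the desk (12 mm clear of the board); hub radius 18 mm, up to 54 mm above the desk; head 28 mm across, 96 to 124 mm from the axis; tail of the arm's section reaching 40 mm behind the axis
- bell (a joint): travel of the yellow bell button in m: 0 up, 0.006 fully down; springs back; about 5 N to press it fully down
- bell_top (a point): centre of the top of the yellow bell button (44 mm diameter, in a fixed black housing standing on the desk), pressed straight down. The housing stands to the left or to the right of the dial
- tray_red: fixed red open letter tray, 140 (its x) x 210 (its y) x 40 mm high, walls and floor 5 mm; origin: centre of its underside
- tray_green: fixed green open letter tray, 140 (its x) x 210 (its y) x 40 mm high, walls and floor 5 mm; origin: centre of its underside
- tray_blue: fixed blue open letter tray, 140 (its x) x 210 (its y) x 40 mm high, walls and floor 5 mm; origin: centre of its underside
- parcel: brown cardboard parcel with a tape band, 90 x 130 x 55 mm, lying near the middle of one of the trays; origin: centre of its underside
- letters: bundle of white letters, 100 x 160 x 16 mm, in another tray; origin: centre of its underside
- catalogue: grey catalogue, 100 x 160 x 12 mm, in the remaining tray; origin: centre of its underside
- stamp: wooden hand stamp standing upright beside the dial, on the other side from the bell, base 44 mm diameter, 78 mm tall; origin: centre of its underside
- mug: blue mug, 80 mm diameter, 95 mm tall; origin: centre of its underside
- tape: roll of orange tape lying flat, 90 mm diameter, 48 mm tall; origin: centre of its underside
- stapler: red stapler, 150 x 36 x 50 mm; origin: centre of its underside
Things that resemble listed ones, but are neither listed nor needed, are in the scene too. Several things look just like the part that bears bell: the one meant starts farthest to the robot's right. What is shaped like the parcel but turquoise is not meant.

How it is judged:
On the way, in this order (a step that is already met when the one before it is completed fails the run):
1. the arrow rests within 0.2 rad of the middle of the field coloured like the tray that holds the parcel (((horizontal distance between parcel and tray_red below 0.07 m and value of joint pointer between -1.7 and -1.3 rad) or (horizontal distance between parcel and tray_green below 0.07 m and value of joint pointer between 1 and 1.4 rad) or (horizontal distance between parcel and tray_blue below 0.07 m and value of joint pointer between 2.1 and 2.5 rad)) and velocity of joint pointer between -0.05 and 0.05 rad/s), for 0.3 s.
2. the bell button is pressed down (at least 4.5 of its 6 mm) (value of joint bell above 0.0045 m), for 0.04 s.
At the end, for the whole second after the job is handed in: the arrow rests within 0.2 rad of the middle of the field coloured like the tray that holds the parcel, the bell button is up again (within 1.5 mm), and the parcel, the other post and the things on the desk are within 30 mm of where they started (all of step 1 and value of joint bell below 0.0015 m and distance of each of parcel, letters, catalogue, stamp, mug, tape, stapler from where it was at the start of the episode below 0.03 m); the robot touches nothing.
It fails at once if the parcel, the letters or the catalogue is lifted, carried or pushed more than 30 mm from its start (distance of any of parcel, letters, catalogue from where it was at the start of the episode above 0.03 m).
It fails at once if the stamp, mug, tape or stapler is lifted, carried or pushed more than 30 mm from its start (distance of any of stamp, mug, tape, stapler from where it was at the start of the episode above 0.03 m).
It fails at once if one of them is tipped over (more than 0.4 rad) (angle between any of parcel, letters, catalogue, stamp, mug, tape, stapler's own z axis and vertical above 0.4 rad).
It also fails if it takes over 51 s, if anything falls off the work surface, if the arm or the gripper's body presses on something with over 40 N, if the wrist force passes 120 N, or if a joint passes its speed limit or range.

## Working session

There is one attempt and no reset: what is moved stays moved. The work goes in short steps, Python scripts to look and compute and a tool call to move; the robot and the scene stay as the last step left them, time stands still between calls to the robot, and variables do not carry over. Pictures are saved under pics/ and viewed, about 8 in all and at most 12, crops included, and the job is handed in when it is done.

Besides the shell and the picture viewer there is one more tool, called after "Call:" as a command line: name --argument value ..., lists and objects as JSON in quotes. carry_out: Moves the arm, as the interface text tells. Its arguments: {"type":"object","properties":{"motion":{"type":"array"}},"required":["motion"]}

```bash
mkdir -p pics; cat > h.py <<'E'
import numpy as np, cv2
from plant import status, snapshot, order
def pts(s):
    K=s["mtx"];z=s["range_z"];v,u=np.mgrid[:480,:640]
    P=np.stack([(u-K[0,2])/K[0,0]*z,-(v-K[1,2])/K[1,1]*z,-z,np.ones_like(z)],-1)
    return (P@s["T"].T)[...,:3]
def ray(s,u,v,h):
    K=s["mtx"];d=s["T"][:3,:3]@np.array([(u-K[0,2])/K[0,0],-(v-K[1,2])/K[1,1],-1]);o=s["T"][:3,3]
    return o+d*(h-o[2])/d[2]
E
python3 - <<'E'
from h import *
st=status.get_state();print(st)
for n in("top","scene"):
    s=snapshot(n);cv2.imwrite(f"pics/{n}0.png",s["image"]);np.savez(f"{n}0.npz",**s);print(n,s["T"],s["mtx"])
E
```

```text
{'time_s': 0.0, 'q': array([-1.19546781,  0.50832222, -0.2375268 ,  1.50113481,  0.1257248 ,
        1.14888701, -0.15483686]), 'qvel': array([ 1.26227293e-04, -7.16591668e-05,  6.55297147e-04,  4.84751261e-04,
       -1.33151562e-04, -6.79460917e-04, -7.65933423e-05]), 'effort': array([-1.06547315e-03, -6.20591283e+01, -2.18685329e+00, -2.49641132e+01,
        1.26762839e-02,  1.22481905e-02, -2.94446033e-05]), 'position': array([0.16662449, 0.60217908, 0.40383849]), 'tcp_rot': array([-3.13983446e+00,  5.49804925e-05,  2.87175678e+00]), 'ft_force': array([-0.01909942, -0.10870588,  0.05950037]), 'ft_torque': array([ 0.00989816, -0.03259196, -0.01328321]), 'finger_gap': 0.9989583701335253}
top [[ 0.01518429  0.98508404 -0.17140268  0.25714437]
 [-0.99986352  0.01607533  0.00381173  0.00498733]
 [ 0.00651023  0.17132141  0.98519368  1.72182528]
 [ 0.          0.          0.          1.        ]] [[571.10873023   0.         316.7538729 ]
 [  0.         571.10873023 243.79896311]
 [  0.           0.           1.        ]]
scene [[ 0.51657591 -0.7374156   0.43516383  1.11104753]
 [ 0.8562146   0.44085255 -0.2693429  -0.3619058 ]
 [ 0.00677457  0.51172968  0.8591198   1.14804089]
 [ 0.          0.          0.          1.        ]] [[555.70265916   0.         319.79523047]
 [  0.         555.70265916 235.96662025]
 [  0.           0.           1.        ]]
```

View pics/top0.png

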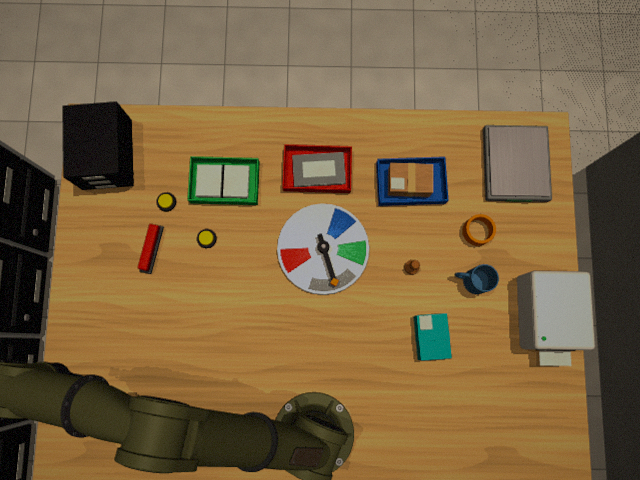

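View pics/scene0.png

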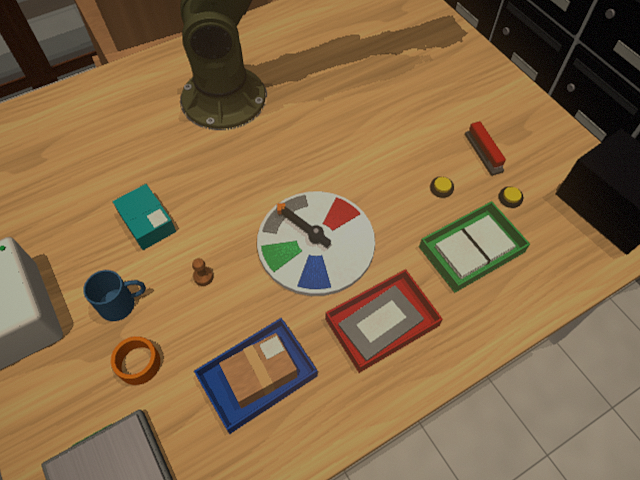

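The parcel (brown) is in the blue tray at top-view (410,180). The turquoise block at (433,337) is the decoy. The pointer is in the grey field, with its tip at (334,284).

There are two bell candidates, at (166,201) and (207,238). Right of the robot is right in the image (-y), so (207,238) is the one meant. Next I'll measure and confirm with a crop.

```bash
python3 - <<'E'
from h import *
s=dict(np.load("top0.npz"));sc=dict(np.load("scene0.npz"))
for n,s_ in(("top",s),("scene",sc)):
    P=pts(s_);hsv=cv2.cvtColor(s_["image"],cv2.COLOR_BGR2HSV)
    def comp(lo,hi,mn,h,lab):
        m=cv2.inRange(hsv,lo,hi);k,L,S,C=cv2.connectedComponentsWithStats(m)
        for i in range(1,k):
            if S[i,4]>mn:
                print(n,lab,C[i].round(1),S[i,4],"ray",ray(s_,*C[i],h).round(4),"depth med",np.median(P[L==i],0).round(4))
    comp((22,120,80),(35,255,255),60,.03,"yellow")
    comp((100,120,60),(125,255,255),60,.018,"blue")
    comp((45,120,50),(75,255,255),100,.018,"green")
    comp((8,190,120),(18,255,255),20,.04,"orange")
    m=cv2.inRange(hsv,(0,0,150),(179,40,255));k,L,S,C=cv2.connectedComponentsWithStats(m)
    # dial outline: biggest white blob near the dial, hull, ray cast to top plane
    t=(323,249) if n=="top" else (316,243)
    c=[i for i in range(1,k) if S[i,4]>1000 and np.hypot(*(C[i]-t))<40]
    for i in c:
        y,x=np.nonzero(L==i);H=cv2.convexHull(np.stack([x,y],1).astype(np.int32))[:,0]
        W=np.array([ray(s_,*p,.018)[:2] for p in H]);(cx,r)=cv2.minEnclosingCircle(W.astype(np.float32))
        A=np.c_[2*W,np.ones(len(W))];f=np.linalg.lstsq(A,(W**2).sum(1),rcond=None)[0]
        print(n,"dial",S[i,4],cx,r,"fit",f[:2],np.sqrt(f[2]+f[0]**2+f[1]**2))
    m=(P[...,2]>.045)&(P[...,2]<.065)
    print("hub top?",np.median(P[(np.hypot(*(P[...,:2]-f[:2]).transpose(2,0,1))<.015)],0))
    for h in(0,):
        pass
    if n=="top":
        for b in((166,201),(207,238)):
            q=ray(s,*b,.03);d=np.hypot(P[...,0]-q[0],P[...,1]-q[1]);print("bell z",b,np.percentile(P[d<.015][:,2],[10,50,90]),"35mm",np.percentile(P[d<.04][:,2],[5,95]))
c=cv2.resize(s["image"][140:310,130:450],None,fx=2.5,fy=2.5,interpolation=cv2.INTER_CUBIC);cv2.imwrite("pics/crop1.png",c)
E
```

```text
top yellow [165.  200.5] 164 ray [0.6776 0.462  0.03  ] depth med [0.68   0.4641 0.0216]
top yellow [205.5 237.4] 167 ray [0.5655 0.3334 0.03  ] depth med [0.5667 0.3346 0.0215]
top blue [411.8 183.7] 1125 ray [ 0.7467 -0.2922  0.018 ] depth med [ 0.742  -0.2915  0.008 ]
top blue [339.6 223.1] 454 ray [ 0.6189 -0.0702  0.018 ] depth med [ 0.6191 -0.0683  0.0194]
top blue [478.4 282.1] 138 ray [ 0.4449 -0.4879  0.018 ] depth med [ 0.4465 -0.4848  0.0072]
top green [225.9 180.1] 1135 ray [0.7483 0.2818 0.018 ] depth med [0.7502 0.2701 0.0103]
top green [353.2 251.4] 472 ray [ 0.5321 -0.1122  0.018 ] depth med [ 0.5321 -0.1144  0.0195]
top orange [480.9 228.1] 256 ray [ 0.6057 -0.4948  0.04  ] depth med [ 0.6039 -0.4926  0.0484]
top orange [415.2 263.7] 40 ray [ 0.4944 -0.2951  0.04  ] depth med [ 0.4884 -0.2881  0.0777]
top orange [334.2 281.5] 36 ray [ 0.4376 -0.0549  0.04  ] depth med [ 0.4361 -0.0541  0.0505]
top dial 3884 (0.5419484376907349, -0.020036980509757996) 0.13855652511119843 fit [ 0.54209702 -0.01981346] 0.1377911452048055
hub top? [ 0.54267035 -0.01988903  0.05432134]
be
[... 394 characters left out ...]
7    0.018 ] depth med [ 0.6194 -0.0684  0.0195]
scene blue [246.5 383.2] 2685 ray [ 0.7616 -0.3169  0.018 ] depth med [ 0.7641 -0.3537  0.0064]
scene green [474.2 243.3] 1356 ray [0.7423 0.294  0.018 ] depth med [0.7377 0.2939 0.0192]
scene green [279.7 253.4] 699 ray [ 0.5313 -0.1119  0.018 ] depth med [ 0.5329 -0.1148  0.0195]
scene orange [280.4 206.3] 38 ray [ 0.4305 -0.0527  0.04  ] depth med [ 0.4366 -0.0555  0.0501]
scene orange [132.4 357.7] 514 ray [ 0.6013 -0.4939  0.04  ] depth med [ 0.6055 -0.4932  0.0479]
scene dial 5486 (0.5412564277648926, -0.02092311531305313) 0.13874351978302002 fit [ 0.54170356 -0.02092396] 0.13781802533281354
hub top? [ 0.54590125 -0.02316709  0.053676  ]
```

View pics/crop1.png

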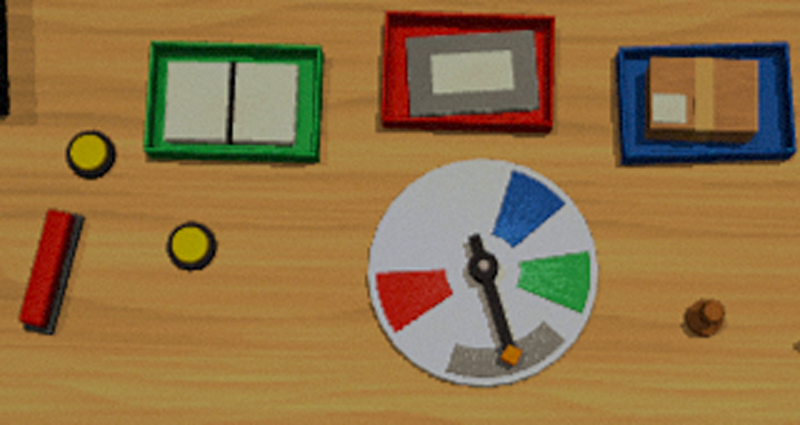

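Crop: the brown taped parcel is in the blue tray. The right-hand of the two yellow buttons, crop (191,245), is the one meant, at about (0.566, 0.333).

Dial centre is (0.542, -0.020). The pointer is at about world angle -2.82, and the blue middle is at -0.57, which is a counter-clockwise push. I'll shut the gripper and travel high first.

Call:
carry_out --motion '[[[20,-40,0],[0,0,0],1],[[20,-40,0],[0,0,0],1],[[20,-40,0],[0,0,0],1],[[20,-40,0],[0,0,0],1],[[20,-40,0],[0,0,0],1]]'

```text
time_s: 0.72
position: [0.2671, 0.4009, 0.4044]
tcp_rot: [-3.141, -0.0, 2.872]
ft_force: [1.1, -0.1, -0.2]
finger_gap: -0.003
```

Call:
carry_out --motion '[[[20,-40,0],[0,0,0],1],[[20,-40,0],[0,0,0],1],[[20,-40,0],[0,0,0],1],[[20,-40,0],[0,0,0],1],[[20,-40,0],[0,0,0],1]]'

```text
time_s: 1.35
position: [0.367, 0.2009, 0.4046]
tcp_rot: [-3.141, -0.0, 2.872]
ft_force: [0.2, 1.1, 0.3]
finger_gap: -0.0
```

Call:
carry_out --motion '[[[18,-42,0],[0,0,0],1],[[18,-42,0],[0,0,0],1],[[18,-42,0],[0,0,0],1],[[18,-42,0],[0,0,0],1],[[18,-40,0],[0,0,0],1]]'

```text
time_s: 1.98
position: [0.4569, -0.0071, 0.4046]
tcp_rot: [-3.141, -0.0, 2.872]
ft_force: [0.3, 0.3, 0.3]
finger_gap: -0.004
```

Call:
carry_out --motion '[[[0,0,-50],[0,0,0],1],[[0,0,-50],[0,0,0],1],[[0,0,-50],[0,0,0],1],[[0,0,-36],[0,0,0],1],[[0,0,-14],[0,0,0],1]]'

```text
time_s: 2.6
position: [0.4558, -0.0056, 0.2025]
tcp_rot: [-3.14, -0.004, 2.872]
ft_force: [0.2, -0.2, 1.1]
finger_gap: -0.002
```

```bash
python3 - <<'E'
from h import *
c=np.array([.542,-.020]);T=1.303
prev=np.array([.457,-.007])
for a in [-2.823,-2.6,-2.4,-2.2,-2.0,-1.8,-1.6,-1.4,-1.2,-1.0,-.85,-.72,-.62,-.572]:
    d=np.array([np.cos(a),np.sin(a)]);n=np.array([-d[1],d[0]]);f=np.arctan2(n[1],n[0])-T
    off=.007+.0145*abs(np.cos(f))+.011*abs(np.sin(f))
    p=c+.07*d-off*n;print(a,p.round(4),((p-prev)*1000).round(0));prev=p
s=snapshot("scene");cv2.imwrite("pics/s1.png",cv2.resize(s["image"][130:330,200:440],None,fx=3,fy=3))
E
```

```text
-2.823 [ 0.4676 -0.018 ] [ 11. -11.]
-2.6 [ 0.4691 -0.0347] [  2. -17.]
-2.4 [ 0.4742 -0.0496] [  5. -15.]
-2.2 [ 0.4827 -0.0634] [  9. -14.]
-2.0 [ 0.4945 -0.0752] [ 12. -12.]
-1.8 [ 0.508 -0.084] [14. -9.]
-1.6 [ 0.5188 -0.0894] [11. -5.]
-1.4 [ 0.5311 -0.0929] [12. -4.]
-1.2 [ 0.5446 -0.0941] [13. -1.]
-1.0 [ 0.5587 -0.0925] [14.  2.]
-0.85 [ 0.5693 -0.0892] [11.  3.]
-0.72 [ 0.5782 -0.0848] [9. 4.]
-0.62 [ 0.5848 -0.0805] [7. 4.]
-0.572 [ 0.5878 -0.0782] [3. 2.]
```

View pics/s1.png

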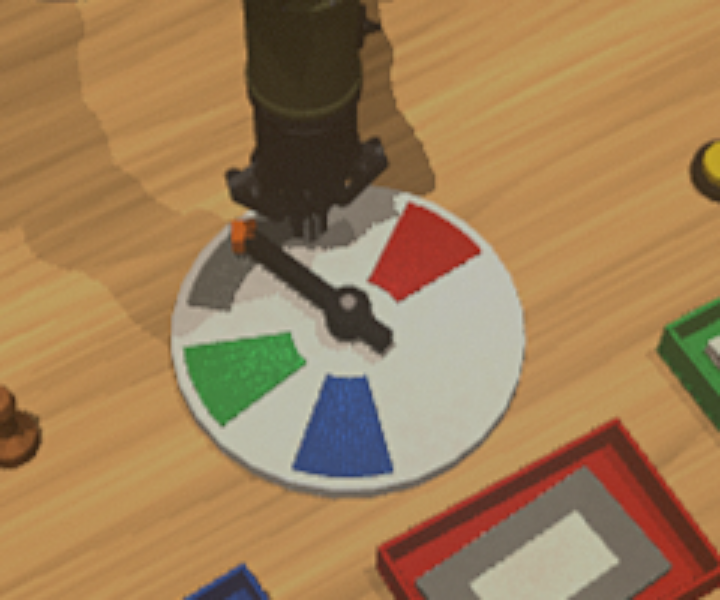

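Fingers are on the clockwise side of the black bar (crop (310,225), bar from (250,240) to (350,310)). Now I'll sweep it round.

Call:
carry_out --motion '[[[6,-6,0],[0,0,0],1],[[6,-6,0],[0,0,0],1],[[1,-8,0],[0,0,0],1],[[1,-9,0],[0,0,0],1],[[2,-7,0],[0,0,0],1]]'

```text
time_s: 3.28
position: [0.4725, -0.0423, 0.2049]
tcp_rot: [3.142, 0.0, 2.871]
ft_force: [-0.3, 0.9, -0.0]
finger_gap: 0.002
```

Call:
carry_out --motion '[[[3,-8,0],[0,0,0],1],[[4,-7,0],[0,0,0],1],[[4,-7,0],[0,0,0],1],[[5,-6,0],[0,0,0],1],[[6,-6,0],[0,0,0],1]]'

```text
time_s: 3.9
position: [0.4948, -0.076, 0.2046]
tcp_rot: [-3.141, -0.0, 2.872]
ft_force: [0.0, 2.4, 0.5]
finger_gap: -0.005
```

Call:
carry_out --motion '[[[7,-5,0],[0,0,0],1],[[7,-4,0],[0,0,0],1],[[7,-4,0],[0,0,0],1],[[8,-2,0],[0,0,0],1],[[8,-2,0],[0,0,0],1]]'

```text
time_s: 4.53
position: [0.5321, -0.0927, 0.2046]
tcp_rot: [-3.142, -0.0, 2.872]
ft_force: [-2.2, 0.3, 0.7]
finger_gap: -0.002
```

Call:
carry_out --motion '[[[7,-1,0],[0,0,0],1],[[7,0,0],[0,0,0],1],[[8,0,0],[0,0,0],1],[[8,2,0],[0,0,0],1],[[8,3,0],[0,0,0],1]]'

```text
time_s: 5.15
position: [0.5701, -0.0886, 0.2047]
tcp_rot: [-3.141, -0.0, 2.872]
ft_force: [-1.1, 0.3, -0.1]
finger_gap: -0.001
```

```bash
cat > look.py <<'E'
from h import *
import sys
c=np.array([.542,-.020])
for n in("scene","top"):
    s=snapshot(n);P=pts(s);hsv=cv2.cvtColor(s["image"],cv2.COLOR_BGR2HSV)
    m=cv2.inRange(hsv,(5,170,80),(18,255,255));k,L,S,C=cv2.connectedComponentsWithStats(m)
    for i in range(1,k):
        q=ray(s,*C[i],.047)[:2]-c
        if S[i,4]>8 and .07<np.hypot(*q)<.16:
            w=(P[L==i]);w=np.median(w,0)[:2]-c
            f=lambda v:round(float((np.arctan2(v[1],v[0])+2.873+np.pi)%(2*np.pi)-np.pi),3)
            print(n,C[i].round(1),S[i,4],"joint ray",f(q),"depth",f(w),"r",np.hypot(*w).round(3))
    if n=="scene":cv2.imwrite(f"pics/{sys.argv[1]}.png",cv2.resize(s["image"][130:330,200:440],None,fx=3,fy=3))
print(status.get_state()["position"])
E
python3 look.py s2
```

```text
scene [299.5 273.7] 83 joint ray 1.999 depth 2.003 r 0.113
[ 0.57081185 -0.08800297  0.20472455]
```

View pics/s2.png

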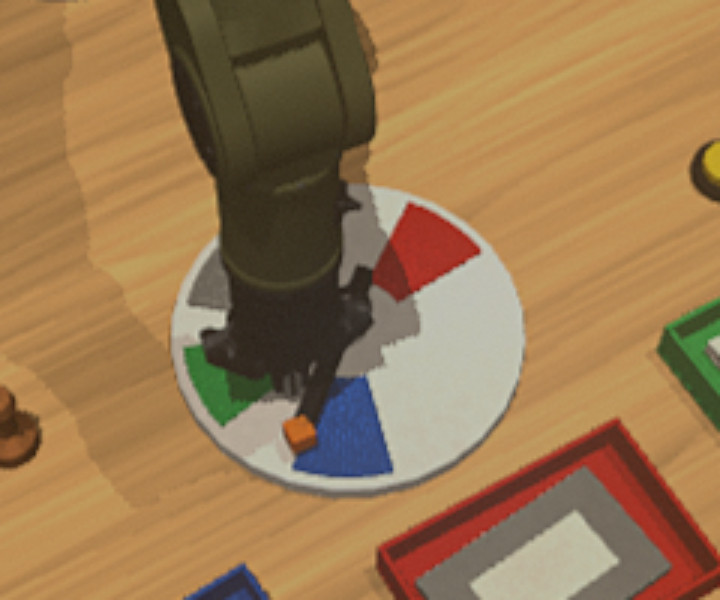

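The arrow head, at crop (300,435), is at the edge of the blue field, with joint about 2.0 as predicted. Another 0.3 rad is needed.

Call:
carry_out --motion '[[[5,2,0],[0,0,0],1],[[5,2,0],[0,0,0],1],[[4,3,0],[0,0,0],1],[[3,3,0],[0,0,0],1],[[0,0,0],[0,0,0],1]]'

```text
time_s: 5.88
position: [0.587, -0.0782, 0.2047]
tcp_rot: [3.141, 0.001, 2.872]
ft_force: [-1.2, -0.6, 0.1]
finger_gap: 0.002
```

```bash
python3 look.py s3
```

```text
scene [312.8 276.8] 77 joint ray 2.27 depth 2.27 r 0.115
top [293.7 211.4] 11 joint ray -2.703 depth -2.732 r 0.148
[ 0.58691669 -0.07850645  0.20481734]
```

2.27 against a target of 2.30 is good (the "top" hit is a gripper artefact at the wrong radius). Back off sideways, then lift.

Call:
carry_out --motion '[[[-5,-8,0],[0,0,0],1],[[-7,-11,0],[0,0,0],1],[[0,0,30],[0,0,0],1],[[0,0,50],[0,0,0],1],[[0,0,40],[0,0,0],1]]'

```text
time_s: 6.6
position: [0.574, -0.099, 0.3264]
tcp_rot: [-3.141, 0.001, 2.87]
ft_force: [1.0, -0.3, 0.6]
finger_gap: 0.004
```

Call:
carry_out --motion '[[[0,40,0],[0,0,0],1],[[0,50,0],[0,0,0],1],[[0,50,0],[0,0,0],1],[[0,50,0],[0,0,0],1],[[0,50,0],[0,0,0],1]]'

```text
time_s: 7.22
position: [0.5744, 0.1425, 0.3248]
tcp_rot: [-3.141, 0.0, 2.87]
ft_force: [1.2, 0.2, 0.7]
finger_gap: 0.003
```

Call:
carry_out --motion '[[[-2,50,0],[0,0,0],1],[[-2,50,0],[0,0,0],1],[[-2,50,0],[0,0,0],1],[[-2,41,0],[0,0,0],1],[[0,0,0],[0,0,0],1]]'

```text
time_s: 7.85
position: [0.5653, 0.3366, 0.3241]
tcp_rot: [3.14, -0.002, 2.877]
ft_force: [-0.2, 0.9, -0.5]
finger_gap: -0.001
```

```bash
python3 look.py s4; python3 - <<'E'
from h import *
s=snapshot("scene");cv2.imwrite("pics/s4b.png",cv2.resize(s["image"][60:300,250:570],None,fx=2.5,fy=2.5))
d=np.load("top0.npz");s=dict(d);hsv=cv2.cvtColor(s["image"],cv2.COLOR_BGR2HSV)
# triangulate bell (initial pictures): yellow centroids top / scene
A=[];b=[]
for n,uv in(("top",(205.5,237.4)),("scene",(442.7,183.5))):
    s=dict(np.load(n+"0.npz"));p=ray(s,*uv,0);o=s["T"][:3,3];v=(p-o)/np.linalg.norm(p-o);M=np.eye(3)-np.outer(v,v);A.append(M);b.append(M@o)
print("bell",np.linalg.lstsq(np.vstack(A),np.hstack(b),rcond=None)[0])
E
```

```text
scene [312.8 276.4] 62 joint ray 2.27 depth 2.265 r 0.114
top [292.9 212.5] 11 joint ray -2.673 depth -2.719 r 0.146
top [343.9 216.6] 37 joint ray 2.276 depth 2.264 r 0.108
top [366.4 267.9] 9 joint ray 0.847 depth 0.901 r 0.146
[0.56679753 0.3322561  0.32434862]
bell [0.56715733 0.33510852 0.02082172]
```

View pics/s4b.png

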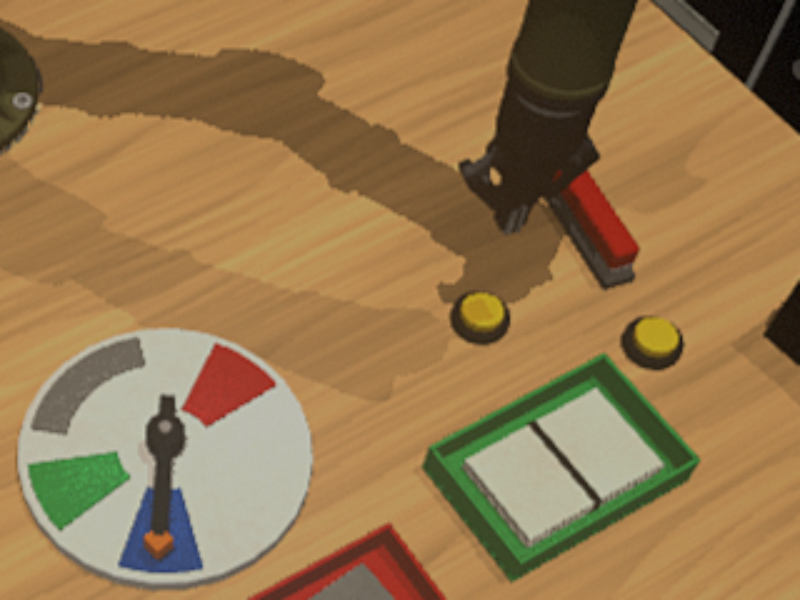

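The arrow sits in the blue field at crop (158,543), and the joint reads 2.27 in both views. Bell top is at about (0.567, 0.334, 0.021), and the fingers are above it. Now descending.

Call:
carry_out --motion '[[[0,1,-50],[0,0,0],1],[[0,0,-45],[0,0,0],1],[[0,0,-22],[0,0,0],1],[[0,0,-8],[0,0,0],1],[[0,0,0],[0,0,0],1]]'

```text
time_s: 8.62
position: [0.5672, 0.3333, 0.2]
tcp_rot: [-3.141, 0.0, 2.87]
ft_force: [0.7, -0.0, -0.0]
finger_gap: 0.0
```

Call:
carry_out --motion '[[[0,0,-2],[0,0,0],1],[[0,0,-2],[0,0,0],1],[[0,0,-1],[0,0,0],1],[[0,0,0],[0,0,0],1],[[0,0,0],[0,0,0],1]]'

```text
time_s: 9.25
position: [0.5667, 0.3345, 0.195]
tcp_rot: [3.141, 0.0, 2.872]
ft_force: [-0.3, 0.3, 1.2]
finger_gap: 0.001
```

Call:
carry_out --motion '[[[0,0,-1],[0,0,0],1],[[0,0,-1],[0,0,0],1],[[0,0,-1],[0,0,0],1],[[0,0,0],[0,0,0],1],[[0,0,0],[0,0,0],1]]'

```text
time_s: 9.88
position: [0.5668, 0.3345, 0.1918]
tcp_rot: [3.141, 0.0, 2.872]
ft_force: [0.7, -0.6, 4.0]
finger_gap: -0.002
```

Call:
carry_out --motion '[[[0,0,-1],[0,0,0],1],[[0,0,-1],[0,0,0],1],[[0,0,0],[0,0,0],1],[[0,0,0],[0,0,0],1],[[0,0,0],[0,0,0],1]]'

```text
time_s: 10.5
position: [0.5668, 0.3345, 0.1898]
tcp_rot: [3.141, 0.0, 2.872]
ft_force: [1.3, 2.0, 3.7]
finger_gap: -0.003
```

Call:
carry_out --motion '[[[0,0,-1],[0,0,0],1],[[0,0,0],[0,0,0],1],[[0,0,0],[0,0,0],1],[[0,0,0],[0,0,0],1],[[0,0,0],[0,0,0],1]]'

```text
time_s: 11.12
position: [0.5667, 0.3344, 0.1895]
tcp_rot: [3.141, 0.001, 2.872]
ft_force: [0.3, 1.0, 9.8]
finger_gap: 0.001
```

```bash
python3 -c "
from h import *
for i in range(4):
    snapshot('scene');st=status.get_state();print(st['position'],st['ft_force'])"
```

```text
[0.56673004 0.33445776 0.18948729] [-0.0775375  -0.01973449 10.80132405]
[0.56669596 0.33444616 0.18949662] [ 0.22028411  0.70160716 11.49100795]
[0.56673712 0.33446876 0.18949437] [ 0.80781105  0.13763703 10.41568306]
[0.56674308 0.33444459 0.18948017] [ 0.06043239 -1.00777869  9.89114011]
```

The tool has stopped at z = 0.1895 with about 10 N, well above the 5 N spring, after about 6 mm of travel. That is the end stop. Now lifting clear.

Call:
carry_out --motion '[[[0,0,4],[0,0,0],1],[[0,0,10],[0,0,0],1],[[0,0,40],[0,0,0],1],[[0,0,50],[0,0,0],1],[[0,0,50],[0,0,0],1]]'

```text
time_s: 11.95
position: [0.5658, 0.3339, 0.3435]
tcp_rot: [-3.139, -0.002, 2.872]
ft_force: [1.0, 0.3, 0.6]
finger_gap: 0.0
```

Call:
carry_out --motion '[[[-30,20,10],[0,0,0],1],[[-40,20,10],[0,0,0],1],[[-40,20,10],[0,0,0],1],[[-40,20,10],[0,0,0],1],[[0,0,0],[0,0,0],1]]'

```text
time_s: 12.58
position: [0.4125, 0.4165, 0.3833]
tcp_rot: [-3.141, -0.003, 2.878]
ft_force: [0.1, 0.1, -0.7]
finger_gap: 0.0
```

```bash
python3 look.py s5; python3 - <<'E'
from h import *
s=snapshot("top");s2=snapshot("scene");cv2.imwrite("pics/end.png",s2["image"])
for n,x in(("top",s),("scene",s2)):
    P=pts(x);P0=pts(dict(np.load(n+"0.npz")))
    for i,q in(("bell",(.567,.334)),("other",(.68,.463))):
        f=lambda P:np.mean(P[np.hypot(P[...,0]-q[0],P[...,1]-q[1])<.015][:,2]).round(4)
        print(n,i,f(P0),f(P))
    d=cv2.absdiff(x["image"],dict(np.load(n+"0.npz"))["image"]).max(2)
    print("changed px",(d>60).sum())
E
```

```text
scene [312.8 276.5] 62 joint ray 2.271 depth 2.261 r 0.114
top [294.  211.1] 9 joint ray -2.711 depth -2.751 r 0.147
top [343.9 216.7] 36 joint ray 2.274 depth 2.265 r 0.108
top [275.9 250. ] 10 joint ray -1.738 depth -1.791 r 0.143
[0.41620329 0.41402204 0.38252907]
top bell 0.0221 0.0231
top other 0.022 0.0218
changed px 25094
scene bell 0.023 0.0228
scene other 0.0227 0.0224
changed px 4758
```

View pics/end.png

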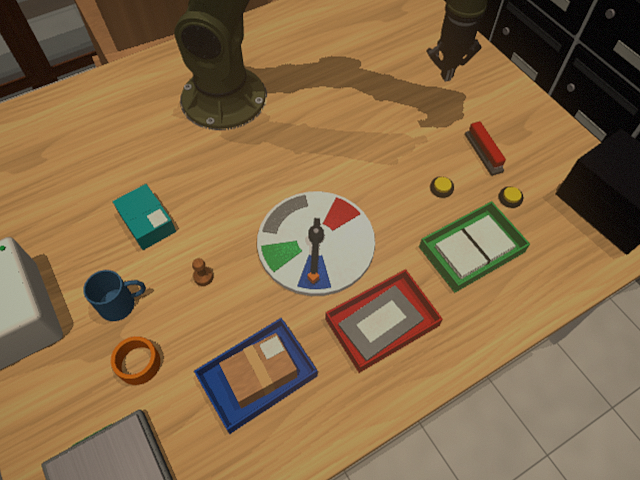

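The arrow is in blue at (314,277), the bell at (442,186) is up again, nothing else has moved, and the arm is clear.

```bash
python3 -c "
from plant import order
print(order.hand_in())"
```

```text
the job is handed in; nothing more can be done
None
```

I pushed the dial arrow to the middle of the blue field, because the brown parcel was in the blue tray. Then I pressed the right-hand yellow bell button down to its stop, let it come up and handed the job in; no verdict is reported.

- **Arrow:** it reads about 2.27 rad in both camera views, against a target of 2.30. A few stray orange detections in the top view were far from the arrow head, and I discounted them.
- **Bell:** the tool stopped at about 10 N after roughly 6 mm of travel. The button's top height is back to within about 1 mm of its start in both views.
- **Everything else:** by eye, the final picture shows the post, trays and desk items where they began. I did not measure each item's position. The arm is well clear, and the robot's clock was about 13 s at hand-in.

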